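Put the hand stamps back on their pads

ROBOT

A 7-joint arm with a two-finger parallel gripper is mounted at the origin on a cart in front of the work surface, level with it; the furniture and walls round the work are solid. World frame = base frame: x ahead of the robot, y to its left, z up, the work surface at z = 0. Lengths are in mm, angles in degrees, forces in N, time in s.
With the tool pointing down it reaches from about 350 to 900 mm from the base axis. Payload 7.2 kg.
Tool frame: the origin (TCP) lies between the finger pads; the fingertips stand env.tip_reach ahead of it and the grasp point (between the pads) lies 5 mm behind it (env.tip_reach is the distance from the TCP to the fingertips, in mm); z points along the fingers, y is the direction in which the jaws open and shut (so a half turn about z gives the same grasp; the last joint's range is limited). The gripper opens to 85 mm and grips with 20 to 120 N. Pads are 22 mm wide; open, the fingers measure 114 mm over their backs; the gripper's body (76 mm by 85 mm) begins 54 mm behind the grasp point. The pads swing forward as they close: fully open they stand 13 mm farther back than shut.
Start: joints at [-78.106, 23.554, -0.728, 91.456, 0.321, 64.991, -4.71], TCP at [170.207, 601.38, 245.297] pointing down, gripper open.
Joint ranges: [-169.25, 169.25], [-16.82, 113.86], [-84.01, 82.57], [7.8, 145.47], [-59.2, 239.2], [7.22, 106.19], [-163.78, 163.78]. Speed limits (degrees/s): [136.94, 136.94, 172.46, 172.46, 180, 180, 180].

INTERFACE

Orientations are given as a 3x3 rotation matrix whose columns are the frame's x, y, z axes.
In Python, from rig import readout, cams, env gives the robot as it stands. The module is installed in compiled form; this text tells all that it offers.
- The arm moves only by the shell command python3 -m inch 'ROWS' [FORCE]. ROWS is JSON, a list of rows, each a list of 3 entries, a list of its own where there are three numbers: the shift along the tool's x, y, z in mm, then the turn, a rotation vector about the tool's x, y, z in rad, then the opening, from 0 (shut) to 1 (fully open). In form: [[[dx, dy, dz], [wx, wy, wz], grip], ...]. A call has 1 to 20 rows; each row shifts and turns the commanded pose from where the row before left it, along the tool's axes as they then stand; what a row does not reach is not made up. A row lasts 1/8 s, in which the tool goes at most 62.5 mm and 10.7 degrees, less where a joint would pass 70% of its speed; a pose out of reach is approached as far as the arm can. A call with a gripper value outside its range is refused whole. The fingers move at their own pace and stop on an object; FORCE is the grip in N (left out, the last holds). Time passes only in rows, so rows that do not move let the fingers close. It gives the time, the measured TCP pose, the force and the opening at its end, in the units of the state.
- readout.read_state(): the state, without advancing time (a new reading comes with each control period).
- cams.snapshot(name): name is "scene" or "top" or "wrist"; returns (picture, depth): 480x640x3 uint8, blue, green, red; 480x640 float32, mm along the optical axis (not along the pixel's ray), 0 where there is no reading.
- cams.camera_model(name): a dict with "K" (3x3 intrinsics, pixels), "rvec" (rotation vector, rad) and "tvec" (3), from world to camera coordinates, as OpenCV has them; the wrist camera has in their place "T_tool_cam" (4x4, takes a point from camera to tool coordinates, whose origin is the TCP and whose axes are the flange's). Camera axes: x right, y down, z forward; pixel columns grow to the right and rows downward; lengths in mm; the calibration is good to about 2 mm. A picture is of the moment at which its call begins: read the wrist's pose just before it. camera_model takes no time and is no camera call.
- env.hand_in(): hands the job in, once; it reports no verdict.
The state is a dict: "clock": time; "joint_positions": joint angles; "joint_vel": joint speeds; "effort": joint torques, N m; "ee_pos": TCP position; "orientation": TCP orientation; "contact_force": force on the tool from outside, world axes, zero at the start; "wrist_torque": the same for the moment, N m; "gripper_width": finger opening in mm.
Only numpy, scipy, OpenCV 4.12 (cv2) and the standard library are available. Lean on these libraries where they do the work, as an engineer would, in place of code of your own. Each camera call takes 0.05 s, during which the arm holds its last target.

TASK

Pick out the four wooden hand stamps standing about on the desk and set each one upright, rubber down, into the open stamp-pad tin of its own outline and size (large round, small round, square, oblong), so that it stands flat on the pad inside the rim. Set them down gently rather than dropping them, keep them upright all the time, and leave the small paint jar and the roll of tape where they are.

Things in the scene. Friction and masses are not known exactly. Their poses are not given: they have to be found in the camera images.
- stamp_round_large: Large round hand stamp: pale wooden disc, 52 mm in diameter, with a black rubber sole. Origin: centre of the underside, z up. Block with sole 17 mm high, on it a central dark wooden handle, total height 70 mm: neck 17 mm thick to z = 30, then a square grip 20 x 20 mm, flats facing its x and y, z = 30 to 68 mm. Loose, 0.04 to 0.14 kg, starts upright on the desk, any yaw.
- stamp_round_small: Small round hand stamp: pale wooden disc, 34 mm in diameter, with a black rubber sole. Origin: centre of the underside, z up. Block with sole 17 mm high, on it a central dark wooden handle, total height 70 mm: neck 17 mm thick to z = 30, then a square grip 20 x 20 mm, flats facing its x and y, z = 30 to 68 mm. Loose, 0.04 to 0.14 kg, starts upright on the desk, any yaw.
- stamp_square: Square hand stamp: pale wooden block, 44 x 44 mm, sides along its x and y, with a black rubber sole. Origin: centre of the underside, z up. Block with sole 17 mm high, on it a central dark wooden handle, total height 70 mm: neck 17 mm thick to z = 30, then a square grip 20 x 20 mm, flats facing its x and y, z = 30 to 68 mm. Loose, 0.04 to 0.14 kg, starts upright on the desk, any yaw.
- stamp_oblong: Oblong hand stamp: pale wooden block, 64 mm along its x and 30 mm along its y, with a black rubber sole. Origin: centre of the underside, z up. Block with sole 17 mm high, on it a central dark wooden handle, total height 70 mm: neck 17 mm thick to z = 30, then a square grip 20 x 20 mm, flats facing its x and y, z = 30 to 68 mm. Loose, 0.04 to 0.14 kg, starts upright on the desk, any yaw.
- tin_round_large: Large round stamp-pad tin, open, dark metal, 76 mm outside diameter, 70 mm inside. Walls 3 mm, rim 12 mm and firm grey pad's top 5 mm above the desk; 9 mm of play on each side of its stamp. Fixed to the desk. Origin: centre of the underside, z up.
- tin_round_small: Small round stamp-pad tin, open, dark metal, 58 mm outside diameter, 52 mm inside. Walls 3 mm, rim 12 mm and firm grey pad's top 5 mm above the desk; 9 mm of play on each side of its stamp. Fixed to the desk. Origin: centre of the underside, z up.
- tin_square: Square stamp-pad tin, open, dark metal, 68 x 68 mm outside, 62 x 62 mm inside, sides along its x and y. Yaw within 0.6 rad of the desk's axes. Walls 3 mm, rim 12 mm and firm grey pad's top 5 mm above the desk; 9 mm of play on each side of its stamp. Fixed to the desk. Origin: centre of the underside, z up.
- tin_oblong: Oblong stamp-pad tin, open, dark metal, 88 mm along its x and 54 mm along its y outside, 82 x 48 mm inside. Its x axis is within 0.6 rad of the direction away from the robot. Walls 3 mm, rim 12 mm and firm grey pad's top 5 mm above the desk; 9 mm of play on each side of its stamp. Fixed to the desk. Origin: centre of the underside, z up.
- paint_jar: Small blue paint jar, round, 43 mm in diameter and 64 mm high, standing loose among the stamps and tins; it is to be left alone. The origin is the centre of its underside.
- tape: Roll of masking tape lying flat, 94 mm in diameter and 25 mm high, loose on the right of the work; it is to be left alone. The origin is the centre of its underside.
Not all that is in view belongs to the job. What is shaped like the stamp_square but purple, red or yellow is not meant.

How it is judged (in metres and radians):
At the end, for the whole second after the job is handed in: Each of the four stamps stands at rest in the tin of its own outline and size: centre within 14 mm of the tin's centre, underside on the pad (2 to 7.5 mm above the tin's underside), upright within 0.08 rad (horizontal distance between stamp_round_large and tin_round_large below 0.014 m and z of stamp_round_large in the frame of tin_round_large between 0.002 and 0.0075 m and angle between each of stamp_round_large, stamp_round_small, stamp_square, stamp_oblong's own z axis and vertical below 0.08 rad and linear speed of each of stamp_round_large, stamp_round_small, stamp_square, stamp_oblong below 0.02 m/s and angular speed of each of stamp_round_large, stamp_round_small, stamp_square, stamp_oblong below 0.2 rad/s and horizontal distance between stamp_round_small and tin_round_small below 0.014 m and z of stamp_round_small in the frame of tin_round_small between 0.002 and 0.0075 m and horizontal distance between stamp_square and tin_square below 0.014 m and z of stamp_square in the frame of tin_square between 0.002 and 0.0075 m and horizontal distance between stamp_oblong and tin_oblong below 0.014 m and z of stamp_oblong in the frame of tin_oblong between 0.002 and 0.0075 m); the robot touches nothing.
It fails at once if a stamp is dropped or slammed down (faster than 0.6 m/s within 30 mm of the desk) ((height (world z) of stamp_round_large below 0.03 m and linear speed of stamp_round_large above 0.6 m/s) or (height (world z) of stamp_round_small below 0.03 m and linear speed of stamp_round_small above 0.6 m/s) or (height (world z) of stamp_square below 0.03 m and linear speed of stamp_square above 0.6 m/s) or (height (world z) of stamp_oblong below 0.03 m and linear speed of stamp_oblong above 0.6 m/s)).
It fails at once if a stamp is tipped over (more than 0.6 rad from upright) (angle between any of stamp_round_large, stamp_round_small, stamp_square, stamp_oblong's own z axis and vertical above 0.6 rad).
It fails at once if the paint jar or the roll of tape is moved by more than 20 mm (distance of any of paint_jar, tape from where it was at the start of the episode above 0.02 m).
It fails at once if the paint jar is tipped (more than 0.3 rad) (angle between paint_jar's own z axis and vertical above 0.3 rad).
It also fails if it takes over 80 s, if anything falls off the work surface, if the arm or the gripper's body presses on something with over 40 N, if the wrist force passes 120 N, or if a joint passes its speed limit or range.

## Working session

There is one attempt and no reset: what is moved stays moved. The work goes in short steps, Python scripts to look and compute and a shell command to move; the robot and the scene stay as the last step left them, time stands still between calls to the robot, and variables do not carry over. Pictures are saved under pics/ and viewed, and the job is handed in when it is done.

```bash
mkdir -p pics; python3 - <<'E'
from rig import readout,cams,env
import cv2,numpy as np
s=readout.read_state();print(s,env.tip_reach)
for n in("scene","top","wrist"):
    p,d=cams.snapshot(n);cv2.imwrite(f"pics/{n}0.png",p);np.save(f"{n}0.npy",d)
    m=cams.camera_model(n);print(n,m)
E
```

```text
{'clock': 0.0, 'joint_positions': array([-78.10530871,  23.6014499 ,  -0.72810692,  91.50390428,
         0.31920762,  64.99032931,  -4.70958098]), 'joint_vel': array([ 0.00840527, -0.0369804 , -0.00027402, -0.09454118,  0.12488866,
       -0.02945154,  0.07104242]), 'effort': array([-6.80119574e-04, -6.00605607e+01,  6.81896433e-01, -2.99426562e+01,
        1.38070743e-02,  1.04372654e-02,  5.48519301e-05]), 'ee_pos': array([170.10242716, 600.91464891, 244.43851771]), 'orientation': array([[-9.62210234e-01,  2.72307435e-01, -3.56393118e-04],
       [ 2.72307653e-01,  9.62208915e-01, -1.59554494e-03],
       [-9.15541147e-05, -1.63229824e-03, -9.99998664e-01]]), 'contact_force': array([-0.5263834 ,  0.49699478,  0.60471749]), 'wrist_torque': array([0.01525762, 0.01383372, 0.00665189]), 'gripper_width': 85.2743555240569} 14.0
scene {'K': array([[517.84795489,   0.        , 327.13971765],
       [  0.        , 517.84795489, 235.67863206],
       [  0.        ,   0.        ,   1.        ]]), 'rvec': array([ 2.18732813, -0.59605837,  0.27105489]), 'tvec': array([-476.52605106,  240.8756158 , 1000.80534998])}
top {'K': array([[445.31400803,   0.        , 327.00147066],
       [  0.        , 445.31400803, 241.59165084],
       [  0.        ,   0.        ,   1.        ]]), 'rvec': array([ 2.1771677 , -2.14271056,  0.09216552]), 'tvec': array([  8.49966285, 564.89484602, 823.54379323])}
wrist {'K': array([[414.11934874,   0.        , 319.6850359 ],
       [  0.        , 414.11934874, 234.70656598],
       [  0.        ,   0.        ,   1.        ]]), 'T_tool_cam': array([[ 7.32133466e-04, -9.48638420e-01, -3.16361521e-01,
         8.13239165e+01],
       [ 9.99999642e-01,  5.59968745e-04,  6.35113073e-04,
         4.94178678e-01],
       [-4.25340098e-04, -3.16361873e-01,  9.48638490e-01,
        -1.27742990e+02],
       [ 0.00000000e+00,  0.00000000e+00,  0.00000000e+00,
         1.00000000e+00]])}
```

View pics/scene0.png

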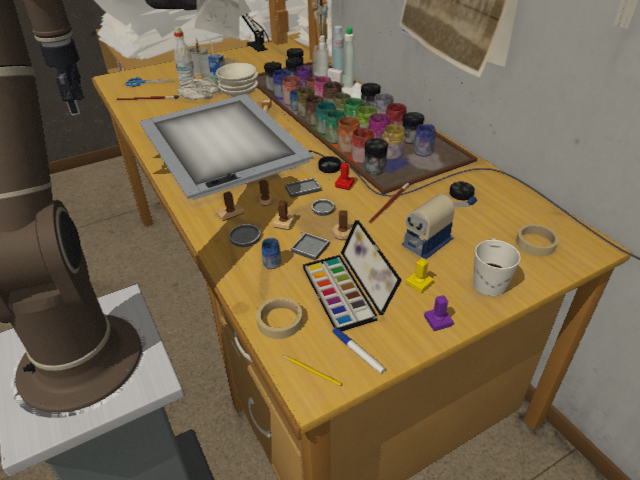

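View pics/top0.png

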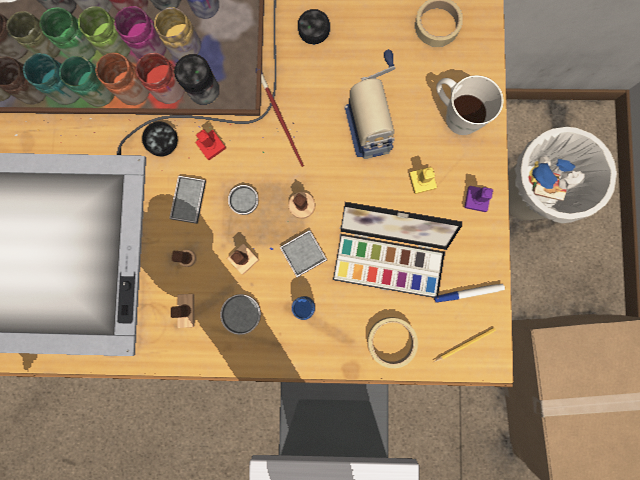

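View pics/wrist0.png

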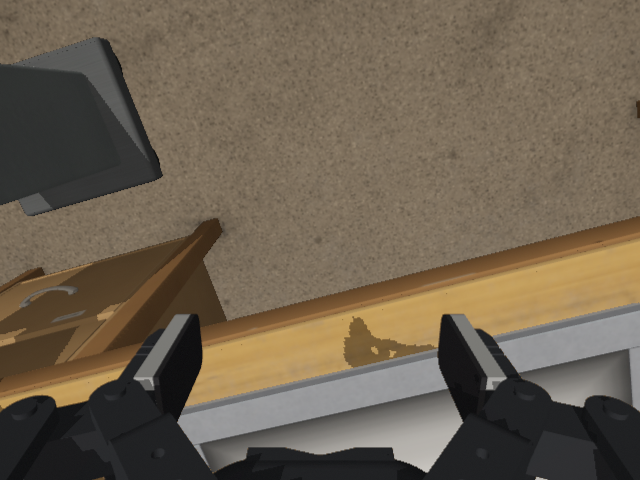

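```bash
cat > h.py <<'E'
import numpy as np,cv2
from rig import cams,readout
def cam(name,state=None):
    m=cams.camera_model(name)
    if name!="wrist":
        R=cv2.Rodrigues(m["rvec"])[0];return m["K"],R.T,-R.T@np.ravel(m["tvec"])
    T=m["T_tool_cam"];R=state["orientation"]
    return m["K"],R@T[:3,:3],R@T[:3,3]+state["ee_pos"]
def cloud(d,c):
    K,R,t=c;v,u=np.mgrid[:480,:640]
    P=np.stack([(u-K[0,2])/K[0,0]*d,(v-K[1,2])/K[1,1]*d,d],-1)@R.T+t
    P[d<=0]=np.nan;return P
def ray(uv,c,z):
    K,R,t=c;uv=np.atleast_2d(uv).astype(float)
    r=np.c_[(uv[:,0]-K[0,2])/K[0,0],(uv[:,1]-K[1,2])/K[1,1],np.ones(len(uv))]@R.T
    return t+r*((z-t[2])/r[:,2])[:,None]
E
python3 - <<'E'
from h import *
d=np.load("top0.npy");c=cam("top");P=cloud(d,c);p=cv2.imread("pics/top0.png")
print(c[2]);Z=P[...,2]
print("desk z",np.nanmedian(Z[270:290,200:215]))
cv2.imwrite("pics/topz.png",cv2.resize(p[165:345,150:350],None,fx=3.9,fy=3.3,interpolation=cv2.INTER_CUBIC))
hm=np.clip(np.nan_to_num(Z)*3,0,255).astype(np.uint8)
cv2.imwrite("pics/topd.png",cv2.resize(hm[165:345,150:350],None,fx=3.9,fy=3.3,interpolation=cv2.INTER_NEAREST))
roi=np.zeros((480,640),bool);roi[110:345,150:520]=1
m=((Z>55)&(Z<80)&roi).astype(np.uint8)
n,l,st,ce=cv2.connectedComponentsWithStats(m)
for i in range(1,n):
    q=P[l==i]; print(ce[i],st[i,4],np.median(q,0).round(1),np.ptp(q,0).round(1))
E
```

```text
[477.05641926   1.63276226 877.39233963]
desk z 1.2207295886041152
[358.7195122  130.37804878] 82 [769.4 -38.8  65.7] [68.  23.9 24.9]
[462.42168675 122.43975904] 166 [ 784.7 -230.    67.3] [39.3 62.  24.8]
[492.43589744 113.97435897] 39 [ 806.3 -289.7   66.3] [22.5  9.6 24.1]
[486. 124.] 1 [ 783.3 -274.1   74.7] [0. 0. 0.]
[203.57462687 136.24626866] 134 [756.2 252.5  69.2] [25.2 23.7 17.9]
[393.  135.5] 2 [ 760.6 -102.8   71.6] [0.9 1.  8. ]
[386.5  137.75] 4 [754.3 -90.2  75.6] [2.2 5.6 0.8]
[383. 139.] 1 [752.7 -83.9  74.5] [0. 0. 0.]
[372.33333333 141.        ] 6 [748.3 -64.4  75.5] [2.2 7.4 5.8]
[378.5 140. ] 2 [749.4 -75.2  78.4] [0.6 2.  1.6]
[380.88461538 144.38461538] 26 [743.3 -80.   73.8] [ 9.2 33.7 11.3]
[366.33333333 147.66666667] 3 [735.6 -52.5  75.2] [0.8 2.3 6.4]
[383. 147.] 1 [743.5 -85.9  56. ] [0. 0. 0.]
[375. 149.] 1 [739.7 -70.9  55.1] [0. 0. 0.]
[367. 152.] 1 [733.5 -55.8  55.5] [0. 0. 0.]
[428.16911765 173.625     ] 136 [ 690.  -167.6   68.9] [22.6 21.3 18.4]
[486.32876712 193.07534247] 146 [ 654.6 -274.    68.6] [21.7 21.9 18.5]
[299.928 199.8  ] 125 [637.1  67.8  69.3] [24.6 24.2 20.3]
[400.17357223 222.75587906] 893 [ 597.6 -116.1   67.7] [ 51.3 205.8  24.9]
[342. 220.] 3 [601.6 -10.1  63.5] [2.8 0.1 6.4]
[178.45323741 256.05035971] 139 [529.8 287.9  68.7] [19.2 21.  19. ]
[237.70149254 256.73880597] 134 [530.  178.8  69.1] [23.6 24.3 19.7]
[303.04201681 307.94957983] 119 [439.8  57.9  62.2] [39.6 38.7 10.4]
[176.9862069  311.46896552] 145 [430.  285.4  69. ] [19.9 19.8 18. ]
```

View pics/topz.png

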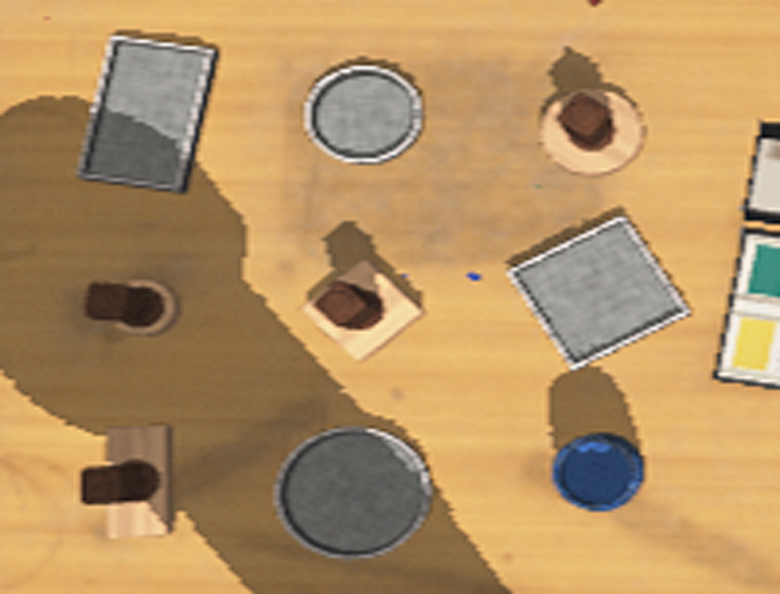

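View pics/topd.png

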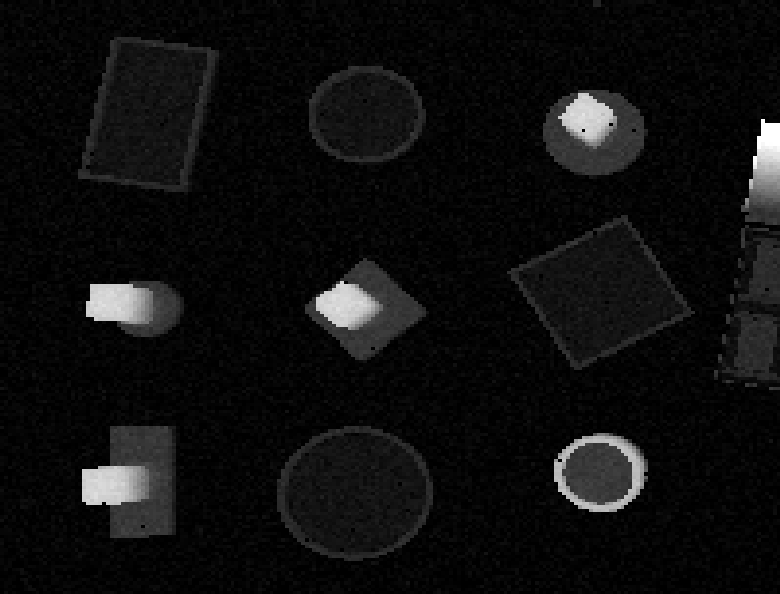

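```bash
python3 - <<'E'
from h import *
d=np.load("top0.npy");c=cam("top");P=cloud(d,c);Z=P[...,2]-0.6
print([np.nanmedian(Z[a:b,e:f]).round(2) for a,b,e,f in[(270,290,200,215),(220,240,200,220),(330,340,270,290),(120,140,300,340)]])
def rect(q):
    r=cv2.minAreaRect(q[:,:2].astype(np.float32));return np.round(r[0],1),np.round(r[1],1),round(r[2],1)
for nm,(u,v) in dict(RL=(302,202),RS=(182,257),SQ=(242,258),OB=(182,312)).items():
    s=np.zeros_like(Z,bool);s[v-24:v+24,u-25:u+25]=1
    t=s&(Z>66.0)&(Z<73);b=s&(Z>12)&(Z<21)
    print(nm,"top",P[t].mean(0).round(1),t.sum(),rect(P[t]));
    q=P[b];print("   block",b.sum(),np.median(q[:,2]).round(1),rect(q),[x if isinstance(x,float) else np.round(x,1) for x in cv2.minEnclosingCircle(q[:,:2].astype(np.float32))])
for nm,(u,v) in dict(SQ=(303,252),OB=(188,198),RS=(243,199),RL=(240,314)).items():
    s=np.zeros_like(Z,bool);s[v-28:v+28,u-30:u+30]=1
    b=s&(Z>8.3)&(Z<14)
    n,l,st,_=cv2.connectedComponentsWithStats(b.astype(np.uint8),connectivity=8)
    i=1+np.argmax(st[1:,4]);q=P[l==i];in_=s&(abs(P[...,0]-q[:,0].mean())<12)&(abs(P[...,1]-q[:,1].mean())<12)
    print("tin",nm,len(q),np.median(q[:,2]).round(1),"pad",np.median(Z[in_]).round(1),rect(q),[np.round(x,1) for x in cv2.minEnclosingCircle(q[:,:2].astype(np.float32))])
E
```

```text
[np.float64(0.62), np.float64(0.79), np.float64(0.69), np.float64(0.86)]
RL top [638.1  68.1  69.7] 99 (array([638.1,  68.5]), array([19.2, 19.4]), 57.9)
   block 366 18.2 (array([638.3,  69. ]), array([50.8, 50.3]), 44.2) [array([638.4,  68.7]), 26.057844161987305]
RS top [530.3 289.8  69.7] 105 (array([530. , 290.7]), array([18.5, 19.5]), 1.1)
   block 110 18.3 (array([529.3, 287.6]), array([26.4, 32.8]), 77.9) [array([530.1, 290.3]), 16.714828491210938]
SQ top [530.5 180.5  69.9] 106 (array([530.8, 180.9]), array([19.7, 19.4]), 46.4)
   block 343 18.3 (array([530.9, 180.9]), array([44.7, 44.3]), 43.6) [array([531.5, 180.5]), 29.29900550842285]
OB top [429.2 287.6  69.7] 109 (array([429. , 287.4]), array([19.4, 19.7]), 8.0)
   block 393 18.2 (array([429. , 287.4]), array([63.6, 30.7]), 3.4) [array([429.4, 288.7]), 34.14362335205078]
tin SQ 27 13.2 pad 4.7 (array([515.4,  47.1]), array([ 3.2, 37.3]), 31.2) [array([515.4,  47. ]), np.float64(18.6)]
tin OB 63 12.9 pad 5.9 (array([687.7, 297.7]), array([25. , 58.1]), 22.2) [array([677.6, 293.6]), np.float64(29.1)]
tin RS 71 13.0 pad 6.5 (array([649.8, 200.3]), array([25.8, 57. ]), 83.0) [array([648.5, 189.2]), np.float64(28.5)]
tin RL 62 12.5 pad 6.1 (array([397.9, 198.6]), array([58.2, 15.2]), 56.6) [array([403.5, 194.9]), np.float64(29.1)]
```

```bash
python3 - <<'E'
from h import *
d=np.load("top0.npy");c=cam("top");P=cloud(d,c);Z=P[...,2]-0.6
def rect(q):
    r=cv2.minAreaRect(q[:,:2].astype(np.float32));return np.round(r[0],1),np.round(r[1],1),round(r[2],1)
for nm,(u,v,h,w) in dict(SQ=(303,252,26,26),OB=(188,198,26,20),RS=(243,199,20,20),RL=(240,314,24,24)).items():
    s=np.zeros_like(Z,bool);s[v-h:v+h,u-w:u+w]=1
    b=(s&(Z>8.8)&(Z<14)).astype(np.uint8)
    b=cv2.morphologyEx(b,cv2.MORPH_CLOSE,np.ones((3,3)))
    n,l,st,_=cv2.connectedComponentsWithStats(b,connectivity=8)
    i=1+np.argmax(st[1:,4]);q=P[(l==i)&(Z>8.8)&(Z<14)]
    print("tin",nm,len(q),st[i,4],rect(q),[np.round(x,1) for x in cv2.minEnclosingCircle(q[:,:2].astype(np.float32))])
E
```

```text
tin SQ 27 32 (array([515.4,  47.1]), array([ 3.2, 37.3]), 31.2) [array([515.4,  47. ]), np.float64(18.6)]
tin OB 137 172 (array([649.3, 295.9]), array([55. , 85.7]), 81.3) [array([649.4, 295.9]), np.float64(49.3)]
tin RS 124 169 (array([648.5, 184.5]), array([57.6, 56.4]), 89.9) [array([648.2, 185.1]), np.float64(29.6)]
tin RL 126 165 (array([414.2, 183.2]), array([77.1, 57.5]), 84.2) [array([423.7, 182.2]), np.float64(38.5)]
```

```bash
python3 - <<'E'
from h import *
d=np.load("top0.npy");c=cam("top");P=cloud(d,c);Z=P[...,2]-0.6
def rect(q):
    r=cv2.minAreaRect(q[:,:2].astype(np.float32));return np.round(r[0],1),np.round(r[1],1),round(r[2],1)
for nm,(u,v,h,w) in dict(SQ=(303,252,26,26),OB=(188,198,26,20),RS=(243,199,20,20),RL=(240,314,24,24)).items():
    s=np.zeros_like(Z,bool);s[v-h:v+h,u-w:u+w]=1
    b=(s&(Z>7.5)&(Z<14)).astype(np.uint8)
    n,l,st,_=cv2.connectedComponentsWithStats(cv2.dilate(b,np.ones((3,3))),connectivity=8)
    i=1+np.argmax(st[1:,4]);q=P[(l==i)&(b>0)]
    print("tin",nm,len(q),st[i,4],rect(q),[np.round(x,1) for x in cv2.minEnclosingCircle(q[:,:2].astype(np.float32))])
E
```

```text
tin SQ 228 1000 (array([543.4,  63.5]), array([68.1, 67.9]), 30.9) [array([543.5,  63.1]), np.float64(46.6)]
tin OB 333 1166 (array([647.9, 295.9]), array([55.1, 88.5]), 81.6) [array([647.8, 295.6]), np.float64(50.3)]
tin RS 189 636 (array([648.5, 184.5]), array([57.6, 56.4]), 89.9) [array([648.2, 185.1]), np.float64(29.6)]
tin RL 288 1104 (array([423.8, 181.9]), array([75.5, 76.1]), 69.1) [array([423.9, 182.3]), np.float64(38.6)]
```

```bash
cat >> h.py <<'E'
def go(x,y,z,yaw=None,frm=None):
    """yaw: wanted world angle (deg) of jaw axis (tool y), mod 180. Prints tool-frame shift then the turn (rotvec, tool axes)."""
    s=readout.read_state();R=s["orientation"];p=s["ee_pos"]
    cur=np.degrees(np.arctan2(R[1,1],R[0,1]))
    if yaw is None: yaw=cur
    dy=(yaw-cur+90)%180-90
    a=np.radians(cur+dy);Y=np.array([np.cos(a),np.sin(a),0]);Zt=np.array([0,0,-1.])
    Rt=np.c_[np.cross(Y,Zt),Y,Zt]
    w=cv2.Rodrigues(R.T@Rt)[0].ravel()
    print("t",round(s["clock"],2),"tcp",p.round(1),"cur yaw",cur.round(1),"F",s["contact_force"].round(1),"w",round(s["gripper_width"],1),"j7",s["joint_positions"][6].round(0))
    print(" shift(tool, before turn)",(R.T@(np.array([x,y,z])-p)).round(1)," turn",w.round(3)," shift after turn",(Rt.T@(np.array([x,y,z])-p)).round(1))
E
python3 - <<'E'
from h import *
d=np.load("top0.npy");P=cloud(d,cam("top"))
for u,v in[(140,170),(140,256),(130,340),(143,200),(150,200),(149,256)]: print(u,v,P[v,u].round(0))
go(530.1,290.5,150,91)
E
```

```text
140 170 [695. 378.  50.]
140 256 [531. 373.  37.]
130 340 [374. 380.  42.]
143 200 [639. 373.  40.]
150 200 [646. 375.   2.]
149 256 [534. 371.   1.]
t 0.15 tcp [170.1 601.  244.7] cur yaw 74.2 F [0.  0.5 0.3] w 85.9 j7 -5.0
 shift(tool, before turn) [-430.9 -200.7   95. ]  turn [-0.001 -0.    -0.293]  shift after turn [-354.5 -316.8   94.7]
```

```bash
python3 -m inch '[[[-20,-9,0],[0,0,0],0.8],[[-41,-19,0],[0,0,0],0.8],[[-44,-21,5],[0,0,0],0.8],[[-44,-21,10],[0,0,0],0.8],[[-44,-21,10],[0,0,0],0.8],[[-44,-21,10],[0,0,0],0.8],[[-44,-21,10],[0,0,0],0.8],[[-44,-21,10],[0,0,0],0.8],[[-44,-21,10],[0,0,0],0.8],[[-41,-19,10],[0,0,0],0.8],[[-21,-7,10],[0,0,0],0.8],[[0,0,10],[0,0,-0.147],0.8],[[0,0,0],[0,0,-0.146],0.8],[[0,0,0],[0,0,0],0.8],[[0,0,0],[0,0,0],0.8]]' 40; python3 - <<'E'
from h import *
go(530.1,290.5,46,91)
s=readout.read_state();p,d=cams.snapshot("wrist");cv2.imwrite("pics/w1.png",p)
P=cloud(d,cam("wrist",s));Z=P[...,2]
t=(Z>64)&(Z<74)&(abs(P[...,0]-530)<30)&(abs(P[...,1]-290)<30)
q=P[t];print(t.sum(),q.mean(0),cv2.minAreaRect(q[:,:2].astype(np.float32)))
E
```

```text
clock: 2.02
ee_pos: [530.5, 289.7, 150.5]
orientation: [[-1.0, -0.013, 0.0], [-0.013, 1.0, -0.0], [-0.0, -0.0, -1.0]]
contact_force: [1.4, -0.3, -0.1]
gripper_width: 68.1
t 2.02 tcp [530.5 289.7 150.5] cur yaw 90.8 F [ 1.4 -0.3 -0.1] w 68.1 j7 59.0
 shift(tool, before turn) [  0.4   0.8 104.5]  turn [-0.     0.    -0.004]  shift after turn [  0.4   0.8 104.5]
1183 [527.30682078 293.96213924  67.47623821] ((528.2861938476562, 294.0275573730469), (19.87653923034668, 19.772377014160156), 86.33869934082031)
```

View pics/w1.png

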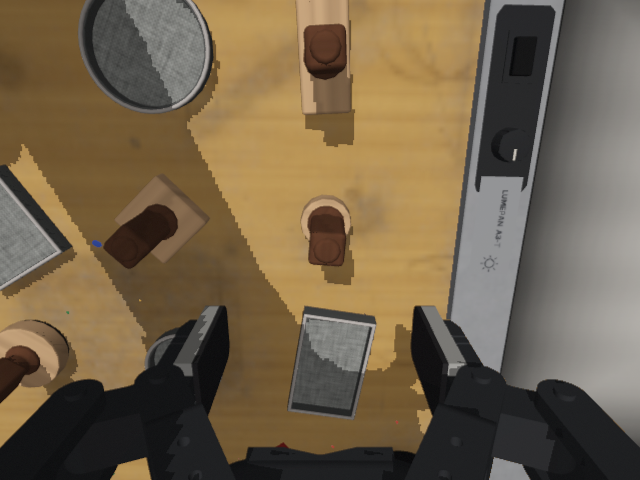

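```bash
python3 -m inch '[[[0.5,2,15],[0,0,0],0.8],[[0.5,0,25],[0,0,0],0.8],[[0,0,25],[0,0,0],0.8],[[0,0,20],[0,0,0],0.8],[[0,0,12],[0,0,0],0.8],[[0,0,7],[0,0,0],0.8],[[0,0,0],[0,0,0],0.4],[[0,0,0],[0,0,0],0.1],[[0,0,0],[0,0,0],0],[[0,0,0],[0,0,0],0],[[0,0,0],[0,0,0],0],[[0,0,0],[0,0,0],0]]' 40; python3 - <<'E'
from h import *
go(530.1,290.5,46,91)
p,d=cams.snapshot("wrist");cv2.imwrite("pics/w2.png",p)
E
```

```text
clock: 3.58
ee_pos: [529.7, 292.9, 47.1]
orientation: [[-1.0, -0.017, 0.001], [-0.017, 1.0, 0.001], [-0.001, 0.001, -1.0]]
contact_force: [-0.4, 0.3, 6.2]
gripper_width: 19.7
t 3.58 tcp [529.7 292.9  47.1] cur yaw 91.0 F [-0.4  0.3  6.2] w 19.7 j7 60.0
 shift(tool, before turn) [-0.3 -2.4  1.1]  turn [ 0.001  0.001 -0.   ]  shift after turn [-0.3 -2.4  1.1]
```

View pics/w2.png

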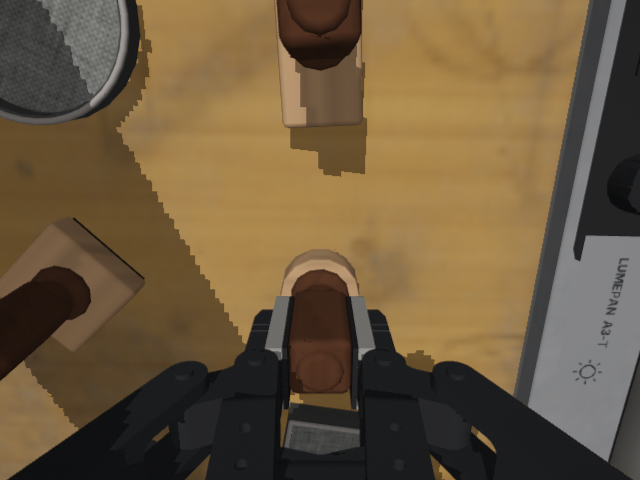

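```bash
python3 -m inch '[[[0,0,-6],[0,0,0],0],[[0,0,-15],[0,0,0],0],[[0,0,-25],[0,0,0],0],[[0,0,-28],[0,0,0],0],[[0,0,-20],[0,0,0],0],[[-5,-4,-10],[0,0,0],0],[[-15,-15,0],[0,0,0],0],[[-22,-20,0],[0,0,0],0],[[-22,-20,0],[0,0,0],0],[[-20,-18,0],[0,0,0],0],[[-18,-14,0],[0,0,0],0],[[-12,-10,0],[0,0,0],0],[[-3,-4,0],[0,0,0],0],[[0,0,0],[0,0,0],0],[[0,0,0],[0,0,0],0]]'; python3 - <<'E'
from h import *
go(648.4,184.8,52)
s=readout.read_state();p,d=cams.snapshot("wrist");cv2.imwrite("pics/w3.png",p)
E
```

```text
clock: 5.5
ee_pos: [647.3, 190.7, 150.3]
orientation: [[-1.0, -0.019, -0.0], [-0.019, 1.0, 0.001], [0.0, 0.001, -1.0]]
contact_force: [0.5, 0.6, -0.1]
gripper_width: 19.5
t 5.5 tcp [647.3 190.7 150.3] cur yaw 91.1 F [ 0.5  0.6 -0.1] w 19.5 j7 73.0
 shift(tool, before turn) [-1.1 -6.  98.3]  turn [ 0.001 -0.     0.   ]  shift after turn [-1.  -5.9 98.3]
```

View pics/w3.png

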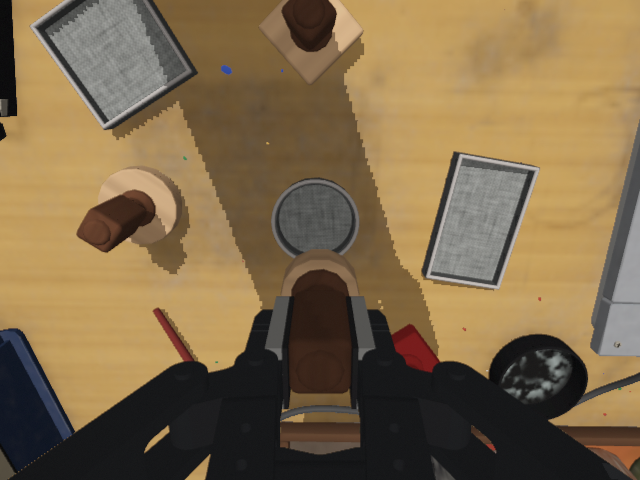

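```bash
cat >> h.py <<'E'
from scipy.optimize import least_squares
def circ(P,cx,cy,r,zlo=7.5,zhi=14):
    h=np.hypot(P[...,0]-cx,P[...,1]-cy);m=(abs(h-r)<9)&(P[...,2]>zlo)&(P[...,2]<zhi);q=P[m][:,:2]
    f=least_squares(lambda a:np.hypot(q[:,0]-a[0],q[:,1]-a[1])-a[2],[cx,cy,r],loss="soft_l1",f_scale=1)
    return len(q),f.x.round(1),abs(f.fun).mean().round(1)
E
python3 - <<'E'
from h import *
s=readout.read_state();p,d=cams.snapshot("wrist")
P=cloud(d,cam("wrist",s))
print(np.nanmedian(P[100:140,420:520,2]))
print(circ(P,648.4,186,27.5))
q=P[(abs(P[...,0]-647)<50)&(abs(P[...,1]-297)<40)&(P[...,2]>7.5)&(P[...,2]<15)]
print(cv2.minAreaRect(q[:,:2].astype(np.float32)))
print(circ(cloud(np.load("top0.npy"),cam("top")),648.4,184.8,27.5))
E
```

```text
-0.8250796637481699
(1287, array([645.8, 188.1,  27.5]), np.float64(1.0))
((645.9575805664062, 299.2374572753906), (55.183624267578125, 88.41280364990234), 81.32778930664062)
(171, array([648.4, 184.9,  26.2]), np.float64(2.3))
```

```bash
python3 -m inch '[[[0,-4,10],[0,0,0],0],[[0,0,22],[0,0,0],0],[[0,0,22],[0,0,0],0],[[0,0,18],[0,0,0],0],[[0,0,11],[0,0,0],0],[[0,0,7],[0,0,0],0],[[0,0,4],[0,0,0],0],[[0,0,2],[0,0,0],0],[[0,0,0],[0,0,0],0],[[0,0,0],[0,0,0],0]]'; python3 - <<'E'
from h import *
go(647.1,186.5,52)
s=readout.read_state();p,d=cams.snapshot("scene");cv2.imwrite("pics/s4.png",cv2.resize(p[150:300,200:400],None,fx=4,fy=4))
E
```

```text
clock: 6.85
ee_pos: [648.2, 185.7, 54.7]
orientation: [[-1.0, -0.017, 0.001], [-0.017, 1.0, 0.0], [-0.001, 0.0, -1.0]]
contact_force: [0.1, -0.0, -0.3]
gripper_width: 20.0
t 6.85 tcp [648.2 185.7  54.7] cur yaw 91.0 F [ 0.1 -0.  -0.3] w 20.0 j7 74.0
 shift(tool, before turn) [1.1 0.8 2.7]  turn [ 0.     0.001 -0.   ]  shift after turn [1.1 0.8 2.7]
```

View pics/s4.png

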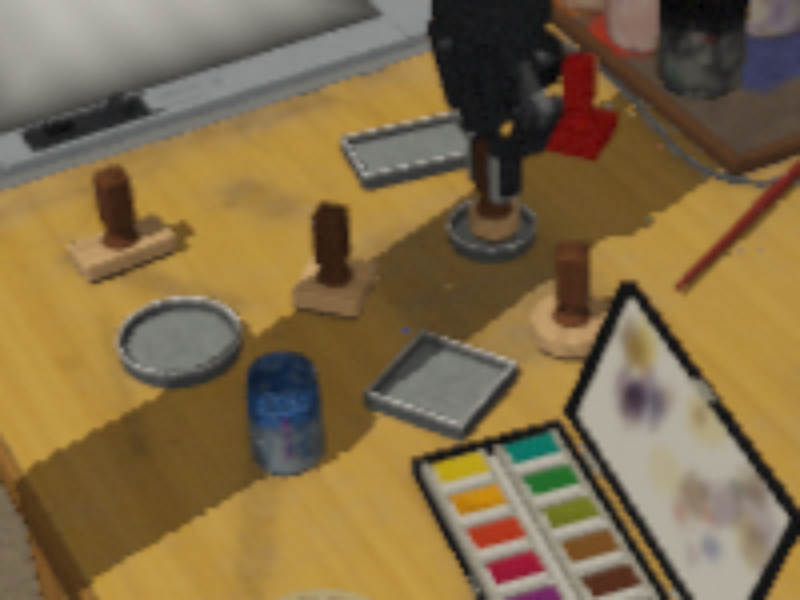

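```bash
python3 -m inch '[[[0,0,1.5],[0,0,0],0],[[0,0,0.8],[0,0,0],0],[[0,0,0.4],[0,0,0],0],[[0,0,0],[0,0,0],0],[[0,0,0],[0,0,0],0]]'; python3 -m inch '[[[0,0,0],[0,0,0],0.25],[[0,0,0],[0,0,0],0.4],[[0,0,0],[0,0,0],0.6],[[0,0,0],[0,0,0],0.8],[[0,0,-10],[0,0,0],0.8],[[0,0,-25],[0,0,0],0.8],[[0,0,-35],[0,0,0],0.8],[[0,0,-30],[0,0,0],0.8],[[0,0,0],[0,0,0],0.8],[[0,0,0],[0,0,0],0.8]]'; python3 - <<'E'
from h import *
go(529.8,182.5,150,45)
p,d=cams.snapshot("scene");cv2.imwrite("pics/s5.png",cv2.resize(p[150:300,200:400],None,fx=4,fy=4))
E
```

```text
clock: 7.52
ee_pos: [648.1, 185.6, 52.1]
orientation: [[-1.0, -0.017, 0.0], [-0.017, 1.0, 0.0], [-0.0, 0.0, -1.0]]
contact_force: [-2.2, -0.5, 6.1]
gripper_width: 19.4
clock: 8.78
ee_pos: [647.8, 185.6, 151.6]
orientation: [[-1.0, -0.017, -0.0], [-0.017, 1.0, 0.0], [0.0, 0.0, -1.0]]
contact_force: [0.3, -0.7, -0.3]
gripper_width: 68.0
t 8.78 tcp [647.8 185.6 151.6] cur yaw 91.0 F [ 0.3 -0.7 -0.3] w 68.0 j7 74.0
 shift(tool, before turn) [118.   -1.    1.6]  turn [-0.    -0.     0.803]  shift after turn [ 81.2 -85.6   1.6]
```

View pics/s5.png

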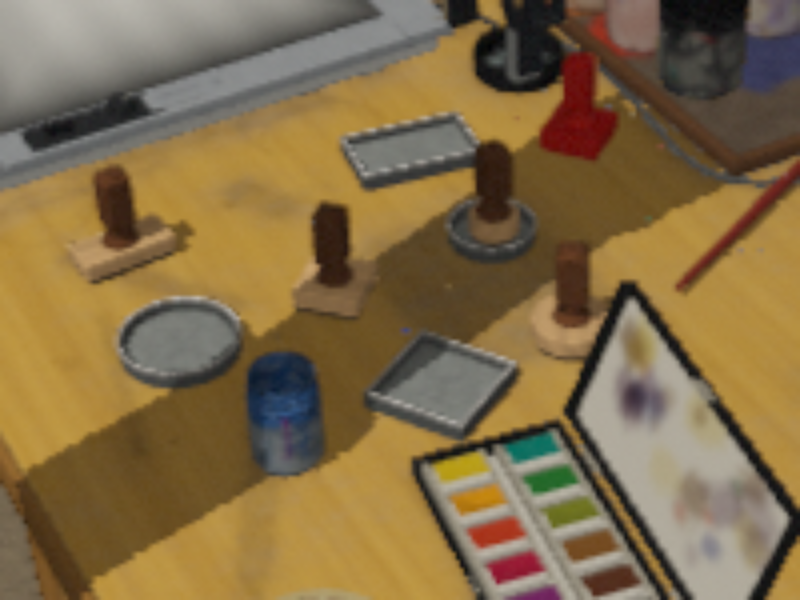

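```bash
python3 -m inch '[[[10,0,0],[0,0,0],0.8],[[22,0,0],[0,0,0],0.8],[[24,0,0],[0,0,0],0.8],[[24,-1,0],[0,0,0],0.8],[[22,0,0],[0,0,0],0.8],[[16,0,0],[0,0,0.1],0.8],[[0,0,0],[0,0,0.18],0.8],[[0,0,0],[0,0,0.18],0.8],[[0,0,0],[0,0,0.18],0.8],[[0,0,0],[0,0,0.16],0.8],[[0,0,0],[0,0,0],0.8],[[0,0,0],[0,0,0],0.8]]'; python3 - <<'E'
from h import *
go(529.8,182.5,46,45)
s=readout.read_state();p,d=cams.snapshot("wrist");cv2.imwrite("pics/w6.png",p)
P=cloud(d,cam("wrist",s));Z=P[...,2]
q=P[(Z>64)&(Z<74)&(abs(P[...,0]-530)<25)&(abs(P[...,1]-182)<25)];print(len(q),cv2.minAreaRect(q[:,:2].astype(np.float32)))
q=P[(Z>13)&(Z<19)&(abs(P[...,0]-530)<35)&(abs(P[...,1]-182)<35)];print(len(q),cv2.minAreaRect(q[:,:2].astype(np.float32)))
q=P[(Z>6.8)&(Z<14)&(abs(P[...,0]-542)<50)&(abs(P[...,1]-65)<50)];print("tin sq",len(q),cv2.minAreaRect(q[:,:2].astype(np.float32)))
E
```

```text
clock: 10.32
ee_pos: [529.5, 182.6, 151.3]
orientation: [[-0.712, 0.703, -0.001], [0.703, 0.712, -0.0], [0.0, -0.001, -1.0]]
contact_force: [0.0, -1.3, -0.5]
gripper_width: 68.4
t 10.32 tcp [529.5 182.6 151.3] cur yaw 45.4 F [ 0.  -1.3 -0.5] w 68.4 j7 28.0
 shift(tool, before turn) [ -0.3   0.2 105.3]  turn [-0.001 -0.     0.006]  shift after turn [-3.000e-01  1.000e-01  1.053e+02]
1176 ((528.7493286132812, 184.3377227783203), (19.929235458374023, 19.748260498046875), 44.29024124145508)
2673 ((528.7351684570312, 184.32969665527344), (44.0799446105957, 44.04536819458008), 43.87116622924805)
tin sq 1348 ((541.1719970703125, 66.9778060913086), (68.35557556152344, 69.6119155883789), 30.960041046142578)
```

View pics/w6.png

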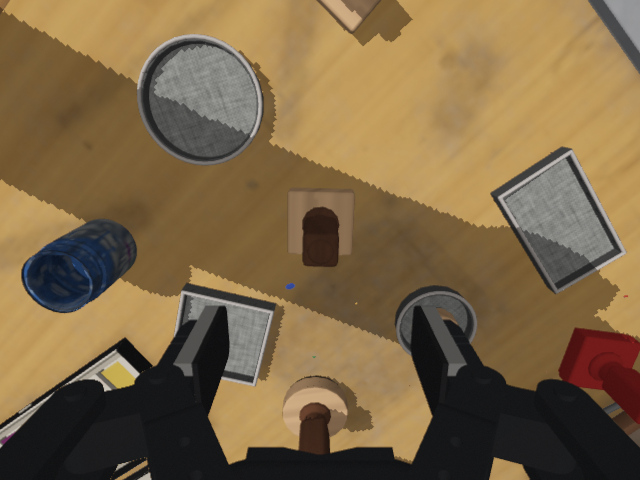

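```bash
python3 -m inch '[[[0,0,15],[0,0,0.02],0.8],[[0,0.5,25],[0,0,0],0.8],[[0,0,25],[0,0,0],0.8],[[0,0,20],[0,0,0],0.8],[[0,0,12],[0,0,0],0.8],[[0,0,8],[0,0,0],0.6],[[0,0,0],[0,0,0],0.4],[[0,0,0],[0,0,0],0.1],[[0,0,0],[0,0,0],0],[[0,0,0],[0,0,0],0],[[0,0,0],[0,0,0],0],[[0,0,0],[0,0,0],0]]' 40; python3 -m inch '[[[0,0,-6],[0,0,0],0],[[0,0,-15],[0,0,0],0],[[0,0,-25],[0,0,0],0],[[0,0,-28],[0,0,0],0],[[0,0,-20],[0,0,0],0],[[0,0,-10],[0,0,0],0],[[0,0,0],[0,0,0.1],0],[[0,0,0],[0,0,0.13],0],[[0,0,0],[0,0,0],0],[[0,0,0],[0,0,0],0]]'; python3 - <<'E'
from h import *
go(542.3,65.2,56,31)
E
```

```text
clock: 11.88
ee_pos: [530.6, 183.0, 47.0]
orientation: [[-0.695, 0.719, 0.0], [0.719, 0.695, 0.0], [-0.0, 0.001, -1.0]]
contact_force: [-1.0, 0.5, 4.1]
gripper_width: 19.4
clock: 13.12
ee_pos: [530.2, 183.0, 150.5]
orientation: [[-0.515, 0.857, -0.0], [0.857, 0.515, -0.0], [-0.0, -0.0, -1.0]]
contact_force: [-1.0, 1.2, -1.6]
gripper_width: 19.3
t 13.12 tcp [530.2 183.  150.5] cur yaw 31.0 F [-1.   1.2 -1.6] w 19.3 j7 16.0
 shift(tool, before turn) [-107.2  -50.3   94.5]  turn [-0.  0. -0.]  shift after turn [-107.2  -50.3   94.5]
```

```bash
python3 -m inch '[[[-7,-3,0],[0,0,0],0],[[-18,-8,0],[0,0,0],0],[[-22,-10,0],[0,0,0],0],[[-22,-10,0],[0,0,0],0],[[-20,-10,0],[0,0,0],0],[[-13,-6,0],[0,0,0],0],[[-5,-3,8],[0,0,0],0],[[0,0,20],[0,0,0],0],[[0,0,22],[0,0,0],0],[[0,0,18],[0,0,0],0],[[0,0,12],[0,0,0],0],[[0,0,8],[0,0,0],0],[[0,0,4],[0,0,0],0],[[0,0,1.5],[0,0,0],0],[[0,0,0],[0,0,0],0],[[0,0,0],[0,0,0],0]]'; python3 - <<'E'
from h import *
go(542.3,65.2,52,31)
s=readout.read_state();p,d=cams.snapshot("scene");cv2.imwrite("pics/s7.png",cv2.resize(p[150:300,200:400],None,fx=4,fy=4))
p,d=cams.snapshot("wrist");cv2.imwrite("pics/w7.png",p)
E
```

```text
clock: 15.12
ee_pos: [542.5, 65.5, 57.5]
orientation: [[-0.512, 0.859, 0.001], [0.859, 0.512, 0.0], [-0.0, 0.001, -1.0]]
contact_force: [-0.1, 0.7, -1.4]
gripper_width: 19.2
t 15.12 tcp [542.5  65.5  57.5] cur yaw 30.8 F [-0.1  0.7 -1.4] w 19.2 j7 32.0
 shift(tool, before turn) [-0.1 -0.4  5.5]  turn [ 0.001  0.    -0.003]  shift after turn [-0.1 -0.4  5.5]
```

View pics/s7.png

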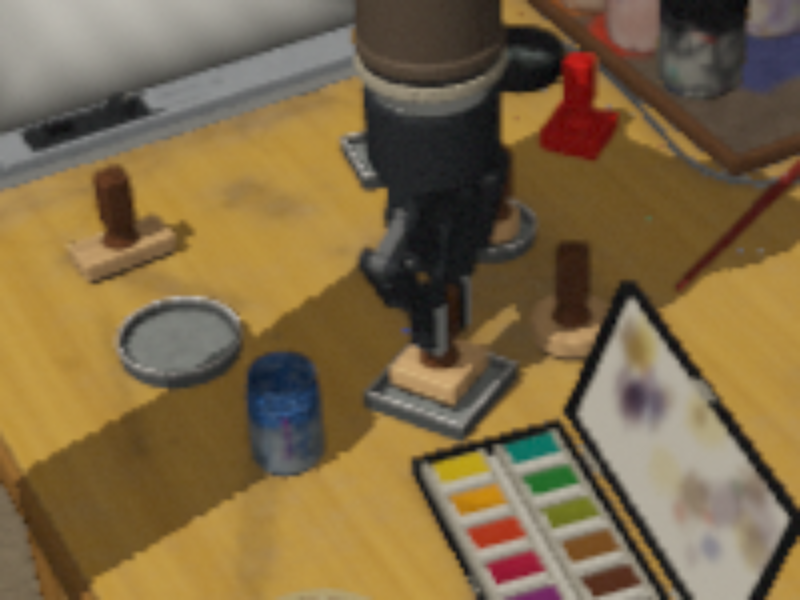

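View pics/w7.png

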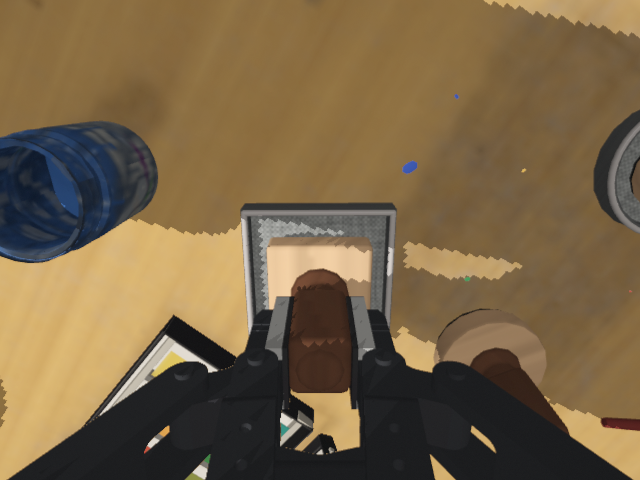

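```bash
python3 -m inch '[[[0,0,3],[0,0,0],0],[[0,0,1.5],[0,0,0],0],[[0,0,0.8],[0,0,0],0],[[0,0,0.4],[0,0,0],0],[[0,0,0],[0,0,0],0],[[0,0,0],[0,0,0],0]]'; python3 -m inch '[[[0,0,0],[0,0,0],0.25],[[0,0,0],[0,0,0],0.4],[[0,0,0],[0,0,0],0.6],[[0,0,0],[0,0,0],0.6],[[0,0,-10],[0,0,0],0.6],[[0,0,-25],[0,0,0],0.7],[[0,0,-35],[0,0,0],0.8],[[0,0,-30],[0,0,0],0.8],[[0,0,0],[0,0,0],0.8],[[0,0,0],[0,0,0],0.8]]'; python3 - <<'E'
from h import *
go(637.3,70.4,150,58)
s=readout.read_state();p,d=cams.snapshot("wrist");cv2.imwrite("pics/w8.png",p)
P=cloud(d,cam("wrist",s));Z=P[...,2]
q=P[(Z>64)&(Z<74)&(abs(P[...,0]-637)<25)&(abs(P[...,1]-70)<25)];print(len(q),cv2.minAreaRect(q[:,:2].astype(np.float32)))
E
```

```text
clock: 15.98
ee_pos: [542.1, 65.4, 51.9]
orientation: [[-0.512, 0.859, -0.0], [0.859, 0.512, 0.0], [0.0, -0.0, -1.0]]
contact_force: [-3.2, -0.2, 8.3]
gripper_width: 19.6
clock: 17.23
ee_pos: [542.0, 65.5, 151.3]
orientation: [[-0.513, 0.859, -0.0], [0.859, 0.513, 0.0], [0.0, 0.0, -1.0]]
contact_force: [-0.1, -0.0, -0.2]
gripper_width: 68.2
t 17.23 tcp [542.   65.5 151.3] cur yaw 30.8 F [-0.1 -0.  -0.2] w 68.2 j7 28.0
 shift(tool, before turn) [-44.7  84.3   1.3]  turn [ 0.    -0.    -0.474]  shift after turn [-78.3  54.6   1.3]
770 ((636.5880126953125, 72.26349639892578), (19.489891052246094, 20.09352684020996), 55.5981559753418)
```

View pics/w8.png

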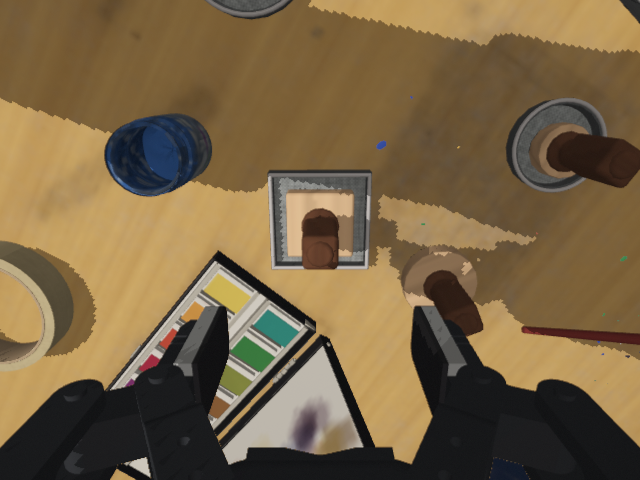

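```bash
python3 -m inch '[[[-4,8,0],[0,0,0],0.7],[[-10,18,0],[0,0,0],0.7],[[-12,22,0],[0,0,0],0.6],[[-11,20,0],[0,0,0],0.6],[[-6,12,0],[0,0,-0.1],0.6],[[0,0,0],[0,0,-0.18],0.6],[[0,0,0],[0,0,-0.17],0.6],[[0,0,0],[0,0,0],0.6],[[0,0,0],[0,0,0],0.6]]'; python3 - <<'E'
from h import *
go(637.3,70.4,46.5,56.5)
s=readout.read_state();p,d=cams.snapshot("wrist");cv2.imwrite("pics/w9.png",p)
P=cloud(d,cam("wrist",s));Z=P[...,2]
q=P[(Z>64)&(Z<74)&(abs(P[...,0]-637)<25)&(abs(P[...,1]-70)<25)];print(len(q),cv2.minAreaRect(q[:,:2].astype(np.float32)))
E
```

```text
clock: 18.4
ee_pos: [633.1, 69.3, 150.8]
orientation: [[-0.833, 0.554, -0.001], [0.554, 0.833, -0.0], [0.001, -0.0, -1.0]]
contact_force: [0.2, -0.7, 1.3]
gripper_width: 51.1
t 18.4 tcp [633.1  69.3 150.8] cur yaw 56.4 F [ 0.2 -0.7  1.3] w 51.1 j7 53.0
 shift(tool, before turn) [ -3.    3.3 104.3]  turn [-0.    -0.001 -0.002]  shift after turn [ -2.9   3.2 104.3]
1160 ((636.39794921875, 72.01591491699219), (19.91883659362793, 19.38538932800293), 55.5212287902832)
```

View pics/w9.png

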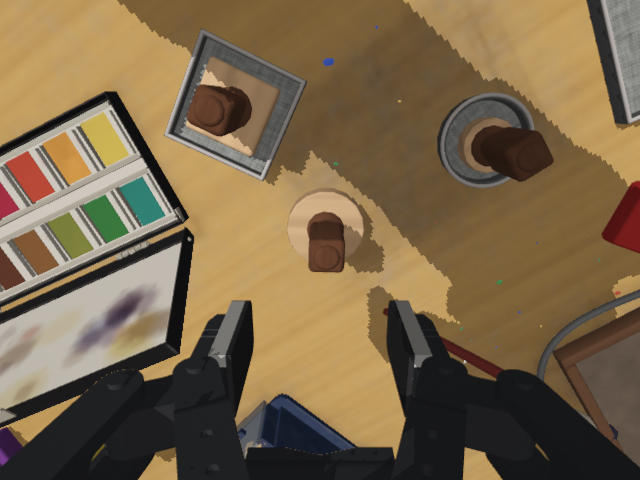

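```bash
python3 -m inch '[[[-2,3,15],[0,0,0],0.6],[[-1,0.5,25],[0,0,0],0.6],[[0,0,25],[0,0,0],0.6],[[0,0,20],[0,0,0],0.6],[[0,0,12],[0,0,0],0.6],[[0,0,7],[0,0,0],0.6],[[0,0,0],[0,0,0],0.4],[[0,0,0],[0,0,0],0.1],[[0,0,0],[0,0,0],0],[[0,0,0],[0,0,0],0],[[0,0,0],[0,0,0],0],[[0,0,0],[0,0,0],0]]' 40; python3 -m inch '[[[0,0,-6],[0,0,0],0],[[0,0,-15],[0,0,0],0],[[0,0,-25],[0,0,0],0],[[0,0,-28],[0,0,0],0],[[0,0,-20],[0,0,0],0],[[0,0,-10],[0,0,0],0],[[0,0,0],[0,0,0],0],[[0,0,0],[0,0,0],0]]'; python3 - <<'E'
from h import *
go(422.9,183.9,57)
E
```

```text
clock: 19.95
ee_pos: [638.0, 70.9, 48.1]
orientation: [[-0.835, 0.55, 0.001], [0.55, 0.835, 0.0], [-0.001, 0.001, -1.0]]
contact_force: [-0.4, 0.6, 5.8]
gripper_width: 19.5
clock: 20.95
ee_pos: [636.9, 70.8, 150.6]
orientation: [[-0.835, 0.55, -0.001], [0.55, 0.835, -0.0], [0.001, -0.001, -1.0]]
contact_force: [-0.2, -0.3, -1.4]
gripper_width: 19.6
t 20.95 tcp [636.9  70.8 150.6] cur yaw 56.6 F [-0.2 -0.3 -1.4] w 19.6 j7 53.0
 shift(tool, before turn) [240.8 -23.2  93.8]  turn [-0.001 -0.001 -0.   ]  shift after turn [240.9 -23.3  93.6]
```

```bash
python3 -m inch '[[[10,-1,0],[0,0,0],0],[[24,-2,0],[0,0,0],0],[[30,-3,0],[0,0,0],0],[[32,-3,0],[0,0,0],0],[[32,-3,0],[0,0,0],0],[[32,-3,0],[0,0,0],0],[[30,-3,0],[0,0,0],0],[[26,-3,0],[0,0,0],0],[[16,-1,0],[0,0,0],0],[[7,-1,8],[0,0,0],0],[[2,0,20],[0,0,0],0],[[0,0,20],[0,0,0],0],[[0,0,0],[0,0,0],0],[[0,0,0],[0,0,0],0]]'; python3 - <<'E'
from h import *
go(422.9,183.9,53)
s=readout.read_state();p,d=cams.snapshot("wrist");cv2.imwrite("pics/w10.png",p)
print(circ(cloud(d,cam("wrist",s)),422,185,36.5))
E
```

```text
clock: 22.7
ee_pos: [424.1, 184.0, 103.6]
orientation: [[-0.835, 0.551, 0.0], [0.551, 0.835, -0.0], [-0.0, 0.0, -1.0]]
contact_force: [0.5, 0.7, -0.3]
gripper_width: 19.4
t 22.7 tcp [424.1 184.  103.6] cur yaw 56.6 F [ 0.5  0.7 -0.3] w 19.4 j7 32.0
 shift(tool, before turn) [ 1.  -0.8 50.6]  turn [ 0.  0. -0.]  shift after turn [ 0.9 -0.8 50.6]
(1806, array([421.6, 185.6,  36.4]), np.float64(0.9))
```

View pics/w10.png

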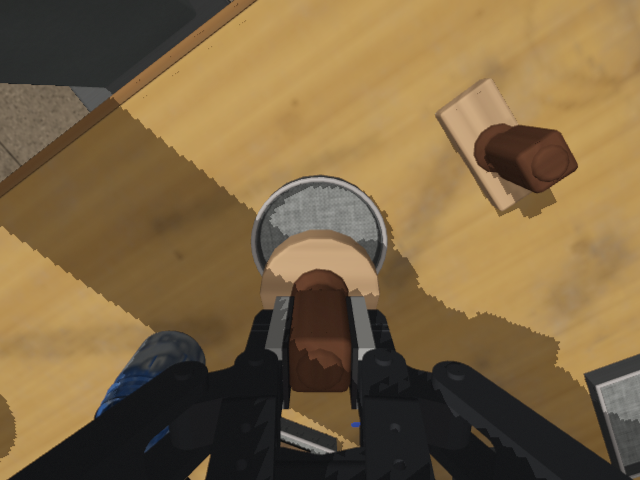

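```bash
python3 -m inch '[[[1,-1,10],[0,0,0],0],[[0.5,0,15],[0,0,0],0],[[0,0,11],[0,0,0],0],[[0,0,7],[0,0,0],0],[[0,0,4],[0,0,0],0],[[0,0,2],[0,0,0],0],[[0,0,1],[0,0,0],0],[[0,0,0.5],[0,0,0],0],[[0,0,0],[0,0,0],0],[[0,0,0],[0,0,0],0]]'
```

```text
clock: 24.0
ee_pos: [421.9, 184.3, 53.0]
orientation: [[-0.835, 0.55, 0.0], [0.55, 0.835, 0.0], [-0.0, 0.0, -1.0]]
contact_force: [-0.1, -0.1, 0.4]
gripper_width: 19.4
```

```bash
python3 -m inch '[[[0,0,0.6],[0,0,0],0],[[0,0,0.4],[0,0,0],0],[[0,0,0],[0,0,0],0],[[0,0,0],[0,0,0],0]]'; python3 -m inch '[[[0,0,0],[0,0,0],0.25],[[0,0,0],[0,0,0],0.4],[[0,0,0],[0,0,0],0.6],[[0,0,0],[0,0,0],0.6],[[0,0,-10],[0,0,0],0.6],[[0,0,-25],[0,0,0],0.6],[[0,0,-35],[0,0,0],0.6],[[0,0,-30],[0,0,0],0.6],[[0,0,0],[0,0,0],0.6],[[0,0,0],[0,0,0],0.6]]'; python3 - <<'E'
from h import *
go(428.2,289,150,93)
go(428.2,289,150,3)
p,d=cams.snapshot("scene");cv2.imwrite("pics/s11.png",cv2.resize(p[150:300,200:400],None,fx=4,fy=4))
E
```

```text
clock: 24.5
ee_pos: [421.9, 184.3, 53.0]
orientation: [[-0.835, 0.55, 0.0], [0.55, 0.835, 0.001], [0.0, 0.001, -1.0]]
contact_force: [-3.4, -1.9, 16.8]
gripper_width: 19.6
clock: 25.75
ee_pos: [421.5, 184.1, 151.9]
orientation: [[-0.835, 0.55, 0.0], [0.55, 0.835, 0.0], [0.0, 0.0, -1.0]]
contact_force: [-0.4, -0.6, 0.2]
gripper_width: 51.1
t 25.75 tcp [421.5 184.1 151.9] cur yaw 56.6 F [-0.4 -0.6  0.2] w 51.1 j7 31.0
 shift(tool, before turn) [52.1 91.2  1.9]  turn [ 0.    -0.    -0.635]  shift after turn [-12.2 104.4   1.9]
t 25.75 tcp [421.5 184.1 151.9] cur yaw 56.6 F [-0.4 -0.6  0.2] w 51.1 j7 31.0
 shift(tool, before turn) [52.1 91.2  1.9]  turn [ 0.    -0.     0.936]  shift after turn [104.4  12.2   1.9]
```

View pics/s11.png

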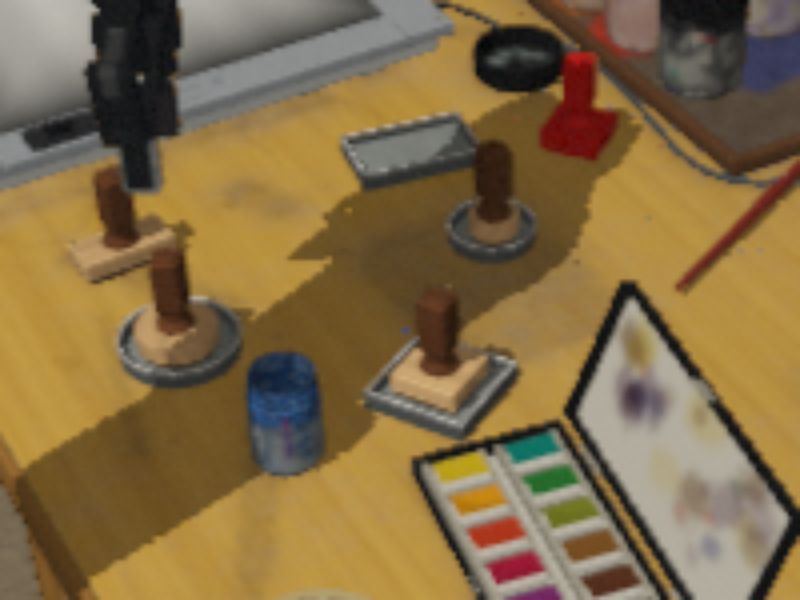

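```bash
python3 -m inch '[[[6,10,0],[0,0,0],0.6],[[11,19,0],[0,0,0],0.6],[[13,22,0],[0,0,0],0.6],[[12,22,0],[0,0,0],0.6],[[9,16,0],[0,0,-0.09],0.6],[[0,2,0],[0,0,-0.18],0.6],[[0,0,0],[0,0,-0.18],0.6],[[0,0,0],[0,0,-0.17],0.6],[[0,0,0],[0,0,0],0.6],[[0,0,0],[0,0,0],0.6]]'; python3 - <<'E'
from h import *
go(428.2,289,46.5,93)
s=readout.read_state();p,d=cams.snapshot("wrist");cv2.imwrite("pics/w12.png",p)
P=cloud(d,cam("wrist",s));Z=P[...,2]
for a,b,r in((64,74,25),(13,19,42)):
    q=P[(Z>a)&(Z<b)&(abs(P[...,0]-428)<r)&(abs(P[...,1]-290)<r)];print(len(q),cv2.minAreaRect(q[:,:2].astype(np.float32)))
E
```

```text
clock: 27.05
ee_pos: [428.9, 288.5, 151.4]
orientation: [[-0.999, -0.034, -0.001], [-0.034, 0.999, -0.0], [0.001, -0.0, -1.0]]
contact_force: [-0.0, 0.2, 0.2]
gripper_width: 51.2
t 27.05 tcp [428.9 288.5 151.4] cur yaw 91.9 F [-0.   0.2  0.2] w 51.2 j7 53.0
 shift(tool, before turn) [  0.6   0.5 104.9]  turn [-0.    -0.001 -0.019]  shift after turn [  0.7   0.5 104.9]
1167 ((426.70281982421875, 291.1878356933594), (19.807851791381836, 19.843975067138672), 5.3592000007629395)
2244 ((426.94757080078125, 291.1080017089844), (64.15003967285156, 29.77028465270996), 3.114788770675659)
```

View pics/w12.png

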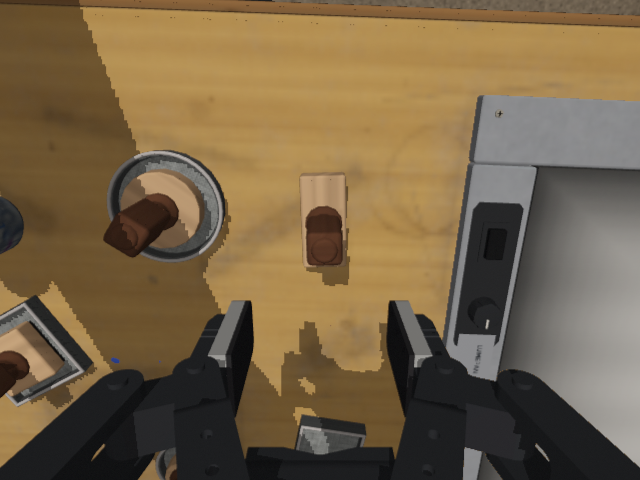

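```bash
python3 -m inch '[[[1,1,15],[0,0,-0.02],0.6],[[0,0,25],[0,0,0],0.6],[[0,0,25],[0,0,0],0.6],[[0,0,20],[0,0,0],0.6],[[0,0,12],[0,0,0],0.6],[[0,0,8],[0,0,0],0.6],[[0,0,0],[0,0,0],0.4],[[0,0,0],[0,0,0],0.1],[[0,0,0],[0,0,0],0],[[0,0,0],[0,0,0],0],[[0,0,0],[0,0,0],0],[[0,0,0],[0,0,0],0]]' 40; python3 -m inch '[[[0,0,-6],[0,0,0],0],[[0,0,-15],[0,0,0],0],[[0,0,-25],[0,0,0],0],[[0,0,-28],[0,0,0],0],[[0,0,-20],[0,0,0],0],[[0,0,-10],[0,0,0.1],0],[[0,0,0],[0,0,0.1],0],[[0,0,0],[0,0,0],0],[[0,0,0],[0,0,0],0]]'; python3 - <<'E'
from h import *
go(647,297.5,100,81.3)
E
```

```text
clock: 28.6
ee_pos: [428.2, 289.4, 47.1]
orientation: [[-0.998, -0.057, 0.0], [-0.057, 0.998, 0.0], [-0.0, 0.0, -1.0]]
contact_force: [0.2, -0.2, 1.5]
gripper_width: 19.5
clock: 29.72
ee_pos: [428.0, 289.4, 151.3]
orientation: [[-0.99, 0.14, 0.0], [0.14, 0.99, 0.0], [-0.0, 0.0, -1.0]]
contact_force: [0.2, -0.0, -0.8]
gripper_width: 19.1
t 29.73 tcp [428.  289.4 151.3] cur yaw 82.0 F [ 0.2 -0.  -0.8] w 19.1 j7 44.0
 shift(tool, before turn) [-215.7   38.7   51.3]  turn [0.    0.    0.011]  shift after turn [-215.2   41.2   51.3]
```

```bash
python3 -m inch '[[[-8,1,0],[0,0,0],0],[[-20,4,0],[0,0,0],0],[[-28,5,0],[0,0,0],0],[[-32,6,0],[0,0,0],0],[[-32,6,0],[0,0,0],0],[[-32,6,0],[0,0,0],0],[[-28,5,0],[0,0,0],0],[[-20,4,0],[0,0,0],0],[[-12,1.5,0],[0,0,0],0],[[-4,0,10],[0,0,0.01],0],[[0,0,20],[0,0,0],0],[[0,0,18],[0,0,0],0],[[0,0,0],[0,0,0],0],[[0,0,0],[0,0,0],0]]'; python3 - <<'E'
from h import *
go(647,297.5,53,81.3)
s=readout.read_state();p,d=cams.snapshot("wrist");cv2.imwrite("pics/w13.png",p)
E
```

```text
clock: 31.48
ee_pos: [647.3, 296.9, 103.0]
orientation: [[-0.988, 0.152, -0.0], [0.152, 0.988, 0.0], [0.0, 0.0, -1.0]]
contact_force: [0.1, 0.3, -0.4]
gripper_width: 19.3
t 31.48 tcp [647.3 296.9 103. ] cur yaw 81.3 F [ 0.1  0.3 -0.4] w 19.3 j7 56.0
 shift(tool, before turn) [ 0.4  0.6 50. ]  turn [ 0.    -0.    -0.001]  shift after turn [ 0.4  0.6 50. ]
```

View pics/w13.png

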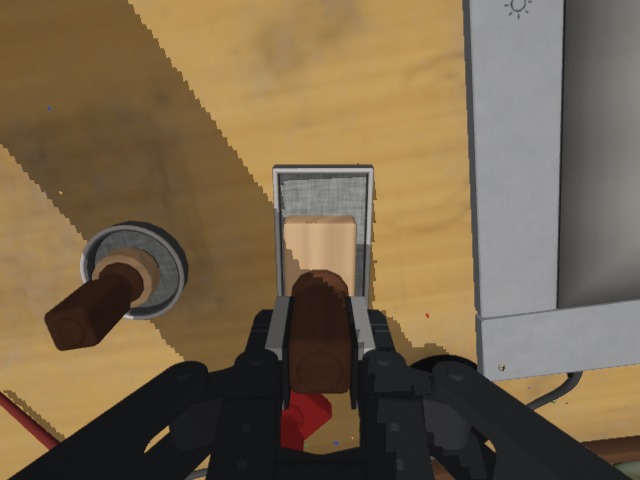

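Aligned with the tin (stamp block at px 284–356, tin walls at 277–373). Lowering.

```bash
python3 -m inch '[[[0,0.5,10],[0,0,0],0],[[0,0,15],[0,0,0],0],[[0,0,10],[0,0,0],0],[[0,0,7],[0,0,0],0],[[0,0,4],[0,0,0],0],[[0,0,2],[0,0,0],0],[[0,0,1],[0,0,0],0],[[0,0,0.5],[0,0,0],0],[[0,0,0],[0,0,0],0],[[0,0,0],[0,0,0],0]]'; python3 - <<'E'
from h import *
go(647,297.5,52,81.3)
p,d=cams.snapshot("wrist");cv2.imwrite("pics/w14.png",p)
E
```

```text
clock: 32.78
ee_pos: [647.5, 297.2, 53.6]
orientation: [[-0.988, 0.152, 0.0], [0.152, 0.988, 0.0], [-0.0, 0.0, -1.0]]
contact_force: [-0.1, 0.8, -1.4]
gripper_width: 19.9
t 32.77 tcp [647.5 297.2  53.6] cur yaw 81.2 F [-0.1  0.8 -1.4] w 19.9 j7 56.0
 shift(tool, before turn) [0.6 0.2 1.6]  turn [ 0.     0.    -0.001]  shift after turn [0.6 0.2 1.6]
```

View pics/w14.png

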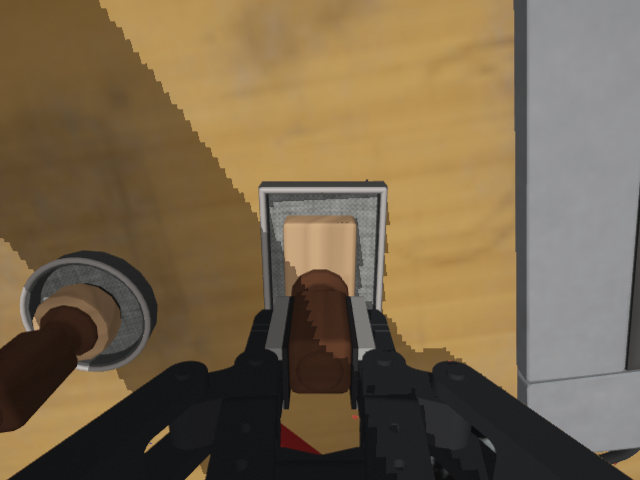

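```bash
python3 -m inch '[[[0,0,0.8],[0,0,0],0],[[0,0,0.6],[0,0,0],0],[[0,0,0.3],[0,0,0],0],[[0,0,0],[0,0,0],0],[[0,0,0],[0,0,0],0]]'; python3 -m inch '[[[0,0,0],[0,0,0],0.25],[[0,0,0],[0,0,0],0.4],[[0,0,0],[0,0,0],0.6],[[0,0,0],[0,0,0],0.6],[[0,0,-10],[0,0,0],0.6],[[0,0,-25],[0,0,0],0.6],[[0,0,-40],[0,0,0],0.6],[[0,20,-50],[0,0,0],0.6],[[0,45,-30],[0,0,0],0.6],[[20,50,0],[0,0,0],0.6],[[30,50,0],[0,0,0],0.6],[[30,50,0],[0,0,0],0.6],[[20,50,0],[0,0,0],0.6],[[0,30,0],[0,0,0],0.6],[[0,0,0],[0,0,0],0.6],[[0,0,0],[0,0,0],0.6]]'; python3 - <<'E'
from h import *
d0=np.load("top0.npy");c=cam("top")
p,d=cams.snapshot("top");cv2.imwrite("pics/t15.png",p);p2,_=cams.snapshot("scene");cv2.imwrite("pics/s15.png",cv2.resize(p2[150:300,200:400],None,fx=4,fy=4))
P=cloud(d,c);Z=P[...,2]-.6
for n,(x,y,r) in dict(RL=(423.9,182.2,26),RS=(648.4,184.8,17),SQ=(543.4,63.4,31),OB=(647.9,295.9,35)).items():
    s=(abs(P[...,0]-x)<45)&(abs(P[...,1]-y)<45)
    b=P[s&(Z>18)&(Z<26)][:,:2].astype(np.float32);t=P[s&(Z>70)&(Z<80)]
    print(n,"top dxy",(np.array(cv2.minAreaRect(t[:,:2].astype(np.float32))[0])-[x,y]).round(1),"z",np.median(t[:,2]).round(1),"block rect",cv2.minAreaRect(b),"circ",cv2.minEnclosingCircle(b),"blockz",np.median(P[s&(Z>18)&(Z<26)][:,2]).round(1))
for n,(u,v) in dict(jar=(303,308),tape=(392,342)).items():
    P0=cloud(d0,c)
    for Q in(P0,P):
        w=Q[v-30:v+30,u-30:u+30];q=w[(w[...,2]>(50 if n=="jar" else 18))&(w[...,2]<75)];print(n,len(q),cv2.minEnclosingCircle(q[:,:2].astype(np.float32)))
E
```

```text
clock: 33.45
ee_pos: [647.4, 297.2, 52.2]
orientation: [[-0.988, 0.152, 0.0], [0.152, 0.988, 0.0], [-0.0, 0.0, -1.0]]
contact_force: [-2.9, -1.2, 5.0]
gripper_width: 19.5
clock: 35.45
ee_pos: [594.2, 602.6, 206.9]
orientation: [[-0.988, 0.153, 0.001], [0.153, 0.988, -0.001], [-0.001, -0.001, -1.0]]
contact_force: [-0.8, 0.4, 0.2]
gripper_width: 51.4
RL top dxy [-1.2  0.2] z 74.5 block rect ((422.93011474609375, 181.69509887695312), (49.98609161376953, 50.62342834472656), 47.655208587646484) circ ((423.1664733886719, 181.90438842773438), 25.747486114501953) blockz 23.1
RS top dxy [-0.7 -2.5] z 74.7 block rect ((645.9361572265625, 178.74819946289062), (23.950563430786133, 32.43400573730469), 53.273414611816406) circ ((648.41455078125, 182.17050170898438), 16.72702407836914) blockz 22.8
SQ top dxy [-0.3  0.6] z 74.4 block rect ((546.8643798828125, 66.47679138183594), (52.7706298828125, 43.72727584838867), 30.727149963378906) circ ((545.2088012695312, 65.18826293945312), 30.652681350708008) blockz 23.0
OB top dxy [-0.1 -1.3] z 74.7 block rect ((647.8453979492188, 293.7067565917969), (30.917192459106445, 64.31106567382812), 80.93438720703125) circ ((648.47802734375, 294.1789855957031), 34.26103591918945) blockz 23.3
jar 148 ((439.43365478515625, 59.08151626586914), 21.09507942199707)
jar 153 ((439.0619812011719, 59.3831672668457), 21.41858673095703)
tape 706 ((376.4263000488281, -108.22147369384766), 47.49268341064453)
tape 711 ((376.36895751953125, -108.27860260009766), 47.55663299560547)
```

View pics/t15.png

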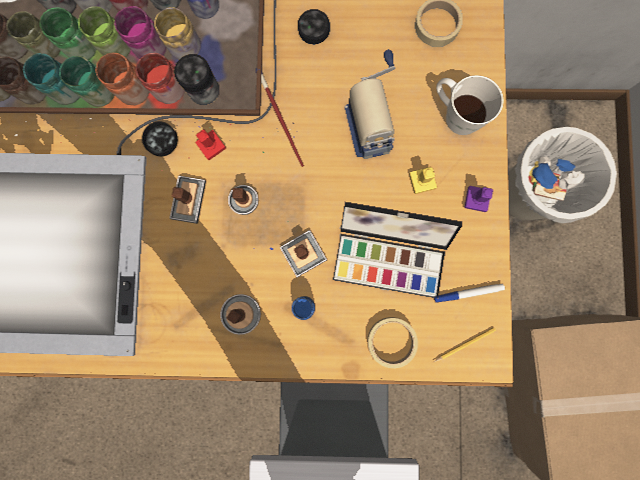

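View pics/s15.png

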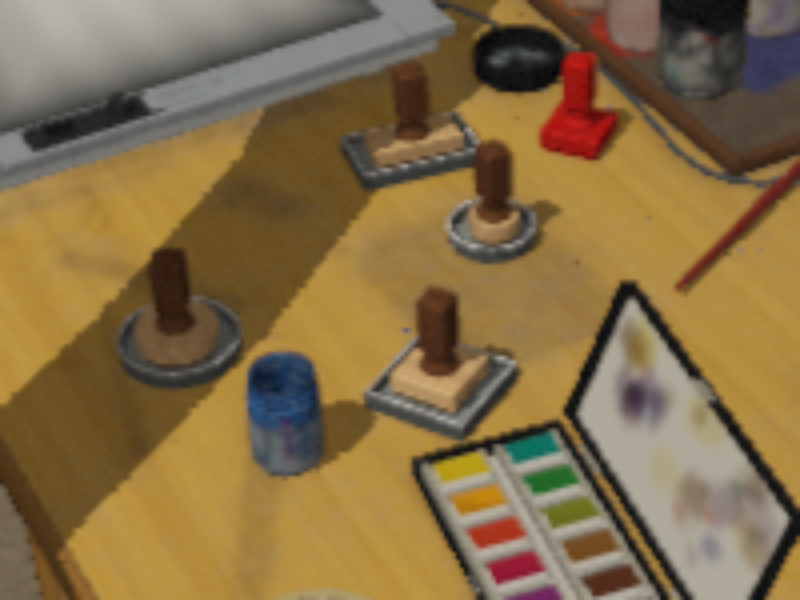

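All four stamps sit inside their tins, within about 3 mm of centre and 5 mm higher than on the desk. The jar and tape have not moved.

```bash
python3 -c "
from rig import env;print(env.hand_in())"
```

```text
the job is handed in; nothing more can be done
None
```

All four stamps are standing upright in their own tins, and I handed the job in at about 35.6 s of the 80 s allowed. I carried them one at a time, in the order small round, square, large round, oblong. Each was gripped by its handle, lowered until light contact (5 to 17 N) and released. The hand-in gave no verdict.

- **Centring:** in the final top view, each handle's centre is within 3 mm of its tin's centre; the small round stamp is furthest off, at about 2.6 mm.
- **Height:** handle tops are about 5 mm higher than they were on the desk, as expected with the stamps on the pads, and all look upright.
- **Jar and tape:** both are where they started, to within 1 mm of measurement.
- **Gripper:** it was well clear of everything, with no contact force.

**Disagreements:**
- The wrist and top cameras differed by about 2 mm in x and 3 mm in y, so I aimed at the mean of the two.
- In the last check, the block outline fits for the small round and square stamps came out odd. The small one was partly hidden by its handle, and the square one probably picked up a few stray depth points. For those two I relied on the handle tops and the pictures.

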